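Reset the guarded lamp knob of a microscope light source

TASK

Enter the code on the microscope lamp supply: seen facing its sloping front, left dial to position 4 and right dial to position 2. Then, leaving the code set, slide the steel cover fully open, reach through the round opening and turn the sunken lamp knob until its white line points straight at the white index rib, and slide the cover fully shut again. Never move the cover unless both dials show the code, and leave the slide box, oil bottle and canister where they stand.

Things in the scene. Friction and masses are not known exactly. Their poses are not given: they have to be found in the camera images.
- supply: Lamp supply, cream console, fixed, 254 (x) x 260 (y) x 126 mm high. Origin at the centre of its underside, z up, x from its sloping front (low edge x = -124; turned to the robot's right) to its back, y to its left. Rear part (x 6 to 130): flat deck at z = 126 with two code dials. Front part: aluminium panel sloping up to the back at 32 deg, normal (-0.530, 0, 0.848) in this frame.
- opening (a point): Centre of the round guard opening, 84 mm diameter, on the panel face, at supply (-65, -55, 85) mm; x up the slope, y supply's left, z the panel's normal. Panel 6 mm thick; behind it a recess 92 mm square, floor 45 mm below the face, knob in its middle. Start: under the cover. Two level rails, 6 mm high, 54.5 mm up- and downslope. Fingers must go in square to the panel, within 80 mm over all.
- dial_left (a joint): Left code dial (supply's +y side), rad; stops at -1.3 and 1.3; stays where left (friction 0.06 N m). 0 = its white line points to the supply's back (+x); grows clockwise seen from above. Five positions, marked on the deck by rows of 1 to 5 small dark dots: position 1 at -1.0, 2 at -0.5, 3 at 0, 4 at 0.5, 5 at 1.0 rad.
- dial_right (a joint): Right code dial (supply's -y side), rad; same build, positions and meaning of its value as the left dial.
- dial_left_grip (a point): Grip point on the left dial's upright axis, 27 mm above the deck, at supply (62, 65, 153) mm. Black disc, 56 mm diameter, 4 mm thick, with an upright bar across it to pinch: 12 mm thick, top 36 mm above the deck, reaching 24 mm from the axis at the pointing end, 18 mm at the tail. White line on top from axis to pointing end. x along the bar to the pointing end, z up.
- dial_right_grip (a point): The same point on the right dial, which is alike, at supply (62, -65, 153) mm.
- cover (a joint): Steel cover plate, 102 mm square, 3 mm thick, lying on the sloping panel, slides level towards the supply's left (+y); m. 0 = shut, centred over the guard opening; 0.11 = fully open, at its stop. Stays where left (friction 2 N).
- cover_grip (a point): Grip point on the cover's tab, 29 mm out from the panel face. Tab: steel fin in the middle of the cover, square to the panel, 40 mm long up the slope, 12 mm thick across (supply y), top 38 mm out from the face (33 mm above the cover). y = sliding direction (supply +y), z = panel's normal, x up the slope. Shut: supply (-80, -55, 110) mm; open: (-80, 55, 110) mm.
- knob (a joint): Lamp knob in the recess, rad; stops at -1.6 and 1.6; stays where left (friction 0.06 N m). 0 = its white line points straight up the slope, at the index, a white rib 12 mm long on the recess floor upslope of the knob. Grows clockwise, seen looking square into the panel.
- knob_grip (a point): Grip point on the lamp knob's axis, 20 mm below the panel face, 25 mm above the recess floor, at supply (-54, -55, 68) mm. Black disc, 52 mm diameter, 4 mm thick, with a bar to pinch: 12 mm thick, top 36 mm above the recess floor, reaching 22 mm from the axis at the pointing end, 18 mm at the tail; white line on top to the pointing end. x along the bar to that end, z out of the panel.
- slide_box: Bystander: shut grey slide box, 102 x 72 x 35 mm, loose on the bench beside the supply; origin at the centre of its underside.
- oil_bottle: Bystander: amber immersion-oil bottle, 40 mm diameter, 85 mm high, loose; origin at the centre of its underside.
- canister: Bystander: black objective canister with metal lid, 48 mm diameter, 63 mm high, loose; origin at the centre of its underside.

How it is judged:
On the way, in this order (a step that is already met when the one before it is completed fails the run):
1. the code is set, left dial at position 4 and right dial at position 2, with the cover still shut (value of joint dial_left between 0.35 and 0.65 rad and value of joint dial_right between -0.65 and -0.35 rad and value of joint cover below 0.015 m), for 0.2 s.
2. the cover is slid fully open (value of joint cover above 0.1 m), for 0.2 s.
3. the lamp knob is on its index while the cover is open (value of joint knob between -0.12 and 0.12 rad and value of joint cover above 0.09 m), for 0.2 s.
4. the cover is slid shut (value of joint cover below 0.008 m), for 0.2 s.
At the end, for the whole second after the job is handed in: Left dial at position 4 and right dial at position 2 (each within 0.15 rad), lamp knob on its index (within 0.12 rad), cover shut within 8 mm, all at rest (value of joint dial_left between 0.35 and 0.65 rad and value of joint dial_right between -0.65 and -0.35 rad and value of joint knob between -0.12 and 0.12 rad and value of joint cover below 0.008 m and velocity of joint dial_left between -0.05 and 0.05 rad/s and velocity of joint dial_right between -0.05 and 0.05 rad/s and velocity of joint knob between -0.05 and 0.05 rad/s and velocity of joint cover between -0.05 and 0.05 m/s); the robot touches nothing.
It fails at once if the cover is moved more than 15 mm open while a dial is off the code (by more than 0.2 rad) (value of joint cover above 0.015 m and not (value of joint dial_left between 0.3 and 0.7 rad and value of joint dial_right between -0.7 and -0.3 rad)).
It fails at once if a bystander (slide box, oil bottle, canister) is moved more than 20 mm or tipped (distance of any of slide_box, oil_bottle, canister from where it was at the start of the episode above 0.02 m or angle between any of slide_box, oil_bottle, canister's own z axis and vertical above 0.3 rad).
It also fails if it takes over 61 s, if anything falls off the work surface, if the arm or the gripper's body presses on something with over 40 N, if the wrist force passes 120 N, or if a joint passes its speed limit or range.

ROBOT

A 6-joint arm with a two-finger parallel gripper is mounted at the origin on the work surface. World frame = base frame: x ahead of the robot, y to its left, z up, the work surface at z = 0. Lengths are in m, angles in rad, forces in N, time in s.
With the tool pointing down it reaches from about 0.35 to 0.975 m from the base axis. Payload 4.9 kg.
Tool frame: the origin (TCP) lies midway between the tips of the shut fingers; the grasp point (between the pads) lies 19 mm behind it; z points along the fingers, y is the line along which they close (so a half turn about z gives the same grasp; the last joint's range is limited). The gripper opens to 85 mm and grips with 20 to 120 N. Pads are 22 mm wide; open, the fingers measure 114 mm over their backs; the gripper's body (76 mm by 85 mm) begins 54 mm behind the grasp point. The pads swing forward as they close: fully open they stand 13 mm farther back than shut.
Start: joints at [-1.419, 0.053, 1.613, -0, 1.476, -0.119], TCP at [0.167, -0.602, 0.231] pointing down, gripper open.
Joint ranges: [-3.01, 3.01], [-1.01, 2.22], [0.06, 2.58], [-1.02, 4.17], [0.09, 2.62], [-3.14, 3.14]. Speed limits (rad/s): [2.57, 2.57, 3.14, 3.14, 3.14, 3.14].

INTERFACE

Orientations are given as a rotation vector (axis times angle).
In Python, from station import ctrl gives the robot as it stands. The module is installed in compiled form; this text tells all that it offers.
- The arm moves only by the shell command python3 -m handwheel 'ROWS' [OPENING] [FORCE]. ROWS is JSON, a list of rows, each a list of 2 entries, a list of its own where there are three numbers: the shift along the tool's x, y, z in cm, then the turn, a rotation vector about the tool's x, y, z in rad. In form: [[[tx, ty, tz], [ax, ay, az]], ...]. A call has 1 to 5 rows; each row is the pose to reach, as a shift and turn from the pose commanded when the call began, along the tool's axes at that moment; what a row does not reach only later rows make up. A row lasts 1/8 s, in which the tool goes at most 62.5 mm and 10.7 degrees, less where a joint would pass 70% of its speed; a pose out of reach is approached as far as the arm can. A call with a gripper value outside its range is refused whole. OPENING is the gripper's target within -1 to 1 (shut at 1, half-way at 0, fully open at -1), set as the call begins (- or left out, the last holds). The fingers move at their own pace and stop on an object; FORCE is the grip in N (left out, the last holds). Time passes only in rows, so rows that repeat a pose let the fingers close. It gives the time, the measured TCP pose, the force, the opening and the grip force at its end, in the units of the state.
- ctrl.get_obs(): the state, without advancing time (a new reading comes with each control period).
- ctrl.get_image(name): name is "scene" or "top" or "wrist"; returns the picture (400x640x3 uint8, blue, green, red); there is no depth.
- ctrl.calibration(name): a dict with "fx", "fy", "cx", "cy" (pixels), "R" (3x3) and "t" (3): a world point X has camera coordinates R X + t. Camera axes: x right, y down, z forward; pixel columns grow to the right and rows downward; lengths in m; the calibration is good to about 2 mm. The wrist camera is an equidistant fisheye: a pixel r from the principal point sees the ray r / f radians off the axis. A picture is of the moment at which its call begins: read the wrist's pose just before it. calibration takes no time and is no camera call; for the wrist camera it gives the pose at the moment of the call.
- ctrl.finish_job(): hands the job in; it is judged then, once.
Trained networks look in the newest picture that a camera, given by its name, has taken for a name from the list of things; names that differ only in an ending like _2 or _b are one class to them, and where a whole thing is asked for, a point or a joint stands for the part that bears it (a point fixed in the world has none). Each returns a list of dicts, best first, with "score" (0 to 1); they miss things now and then, are a little off and sometimes report something else, mostly with a low value. They report only what shows in the picture. A call takes as long as a camera call.
- ctrl.look_for(camera, query): "position" ([column, row] in pixels, amid what is visible of it).
- ctrl.landmark_of(camera, query): "position" ([column, row] in pixels: a listed point, or the origin of a listed thing).
The state is a dict: "t": time; "q": joint angles; "dq": joint speeds; "effort": joint torques, N m; "tool_pos": TCP position; "tool_rot": TCP orientation; "contact_force": force on the tool from outside, world axes, zero at the start; "wrist_torque": the same for the moment, N m; "opening": finger opening in m; "grip_force": force on a finger pad.
Only numpy, scipy, OpenCV 4.12 (cv2) and the standard library are available. Lean on these libraries where they do the work, as an engineer would, in place of code of your own. Each camera call takes 0.05 s, during which the arm holds its last target. There are 200 camera calls.

## Working session

There is one attempt and no reset: what is moved stays moved. The work goes in short steps, Python scripts to look and compute and a shell command to move; the robot and the scene stay as the last step left them, time stands still between calls to the robot, and variables do not carry over. Pictures are saved under pics/ and viewed, at most 10 in all, crops included, and the job is handed in when it is done.

```bash
mkdir -p pics; cat > h.py <<'E'
import numpy as np, cv2
from scipy.spatial.transform import Rotation as Rot
from station import ctrl
def cal(n): return ctrl.calibration(n)
E
python3 - <<'E'
from h import *
o=ctrl.get_obs(); print(o['t'],o['tool_pos'],o['tool_rot'],o['opening'])
ims=[]
for n in ['scene','top']:
    im=ctrl.get_image(n); ims.append(im); cv2.imwrite(f'pics/{n}0.png',im)
    for q in ['supply','opening','dial_left_grip','dial_right_grip','cover_grip','slide_box','oil_bottle','canister']:
        print(n,q,[(np.round(d['position'],1).tolist(),round(d['score'],2)) for d in ctrl.landmark_of(n,q)[:3]])
E
```

```text
0.0 [ 0.16708051 -0.60160031  0.23004412] [-3.11075428e+00 -4.23807044e-01  8.93005791e-05] 0.08583707461807824
scene supply [([250.8, 264.0], 0.9)]
scene opening [([240.4, 294.7], 0.85), ([325.3, 210.2], 0.29)]
scene dial_left_grip [([230.7, 183.3], 0.89)]
scene dial_right_grip [([290.1, 217.6], 0.95)]
scene cover_grip [([231.1, 295.6], 0.88)]
scene slide_box [([352.7, 309.0], 0.95)]
scene oil_bottle [([388.8, 236.6], 0.78)]
scene canister [([324.2, 209.2], 0.63)]
top supply [([391.8, 233.7], 0.62)]
top opening [([420.9, 187.2], 0.57)]
top dial_left_grip [([382.3, 276.9], 0.71), ([341.1, 142.9], 0.19)]
top dial_right_grip []
top cover_grip [([433.2, 179.7], 0.8)]
top slide_box [([340.1, 142.7], 0.8)]
top oil_bottle [([267.0, 178.4], 0.89)]
top canister []
```

```bash
python3 - <<'E'
from h import *
a=cv2.imread('pics/scene0.png');b=cv2.imread('pics/top0.png')
cv2.imwrite('pics/a1.png',np.vstack([cv2.resize(a[130:380,130:450],(640,500))]))
for n in ['scene','top']:
    c=cal(n);print(n,c['fx'],c['cx'],c['cy'],np.round(c['R'],3).tolist(),np.round(c['t'],3), -np.array(c['R']).T@c['t'])
E
```

```text
scene 387.45569398463414 329.61527673056435 202.58869059765703 [[0.616, 0.788, 0.009], [0.673, -0.519, -0.527], [-0.411, 0.331, -0.85]] [-0.511 -0.281  0.981] [ 0.9065469  -0.06815799  0.69014924]
top 378.62567443220274 325.2170932024462 201.6796524747027 [[-0.019, -1.0, 0.008], [-0.99, 0.018, -0.141], [0.141, -0.011, -0.99]] [0.136 0.643 0.688] [0.54242706 0.13241626 0.77027298]
```

View pics/top0.png

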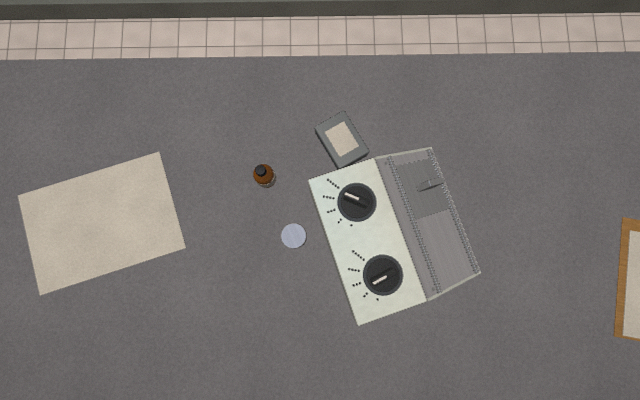

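View pics/a1.png

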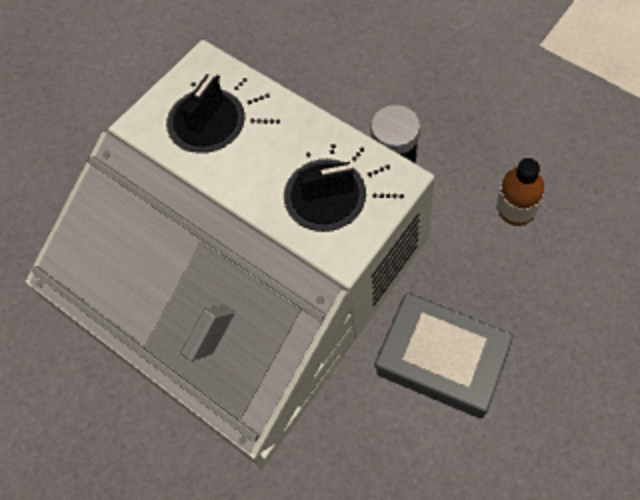

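The top view shows the left dial at about (383,275), the right dial at (356,202), and the cover tab at (432,185). The supply's back faces image-left. The bystanders are the box (342,138), bottle (263,176) and canister (293,236). Next I fit the supply pose from the corners and landmarks, and read the dial lines.

```bash
cat >> h.py <<'E'
def proj(n,X,c=None):
    c=c or cal(n); p=np.asarray(X)@np.array(c['R']).T+np.array(c['t'])
    return np.stack([c['fx']*p[:,0]/p[:,2]+c['cx'],c['fy']*p[:,1]/p[:,2]+c['cy']],1)
def ray(n,uv,z):
    c=cal(n);R=np.array(c['R']);C=-R.T@c['t'];uv=np.atleast_2d(uv)
    d=np.c_[(uv[:,0]-c['cx'])/c['fx'],(uv[:,1]-c['cy'])/c['fy'],np.ones(len(uv))]@R
    return C+d*((z-C[2])/d[:,2])[:,None]
E
cat > fit.py <<'E'
from h import *
from scipy.optimize import least_squares
P=lambda *a: np.array(a)/1000
S={'scene':[((130,130,126),(232,150.5)),((130,-130,126),(347,219)),((6,-130,126),(304.5,274)),((6,130,126),(184,196.5)),((62,65,153),(230.7,183.3)),((62,-65,153),(290.1,217.6)),((-80,-55,110),(231.1,295.6))],
'top':[((130,-130,126),(308,181)),((130,130,126),(358,325)),((6,130,126),(427,300)),((6,-130,126),(375,158)),((62,65,153),(382.3,276.9)),((-80,-55,110),(433.2,179.7))]}
def W(p,X): 
    c,s=np.cos(p[2]),np.sin(p[2]); return np.array(X)@np.array([[c,s,0],[-s,c,0],[0,0,1]])+[p[0],p[1],0]
def res(p): return np.concatenate([(proj(n,W(p,P(*[a for a,_ in L])))-[b for _,b in L]).ravel() for n,L in S.items()])
r=least_squares(res,[0.5,0,1.6],loss='soft_l1',x_scale=.1); p=r.x
print('pose',p,np.degrees(p[2])); print(np.round(res(p).reshape(-1,2),1).tolist())
np.save('pose.npy',p)
for n in S:
    im=cv2.imread(f'pics/{n}0.png').astype(int)
    ys,xs=np.mgrid[:400,:640]; g=im.min(2)
    w=ray(n,np.c_[xs.ravel(),ys.ravel()],.162)-[p[0],p[1],0]
    l=w@np.array([[np.cos(p[2]),-np.sin(p[2]),0],[np.sin(p[2]),np.cos(p[2]),0],[0,0,1]])
    for nm,y in (('L',.065),('R',-.065)):
        d=l[:,:2]-[.062,y]; m=(np.hypot(*d.T)<.027)&(g.ravel()>120); d=d[m]
        q=d-d.mean(0); v=np.linalg.svd(q)[2][0]; 
        if v@d.mean(0)<0:v=-v
        print(n,nm,m.sum(),np.round(d.mean(0),4),'line',-np.arctan2(v[1],v[0]),'mean',-np.arctan2(*d.mean(0)[::-1]))
for q,z in (('slide_box',.035),('oil_bottle',.085),('canister',.063)):pass
print(ray('top',[[342,138],[263,173],[293,236]],.06))
E
python3 fit.py
```

```text
pose [ 0.59131899 -0.00651996  1.88175874] 107.81683368270083
[[-1.6, -1.5], [0.4, -1.5], [-0.9, 1.5], [-2.0, -1.7], [-1.8, -1.8], [0.5, 2.0], [-0.0, 1.5], [-1.6, -2.5], [-1.3, 0.4], [-0.0, 0.2], [-1.4, -2.0], [2.3, -2.4], [-1.0, 2.4]]
scene L 239 [0.0034 0.013 ] line -2.7207731460661395 mean -1.3161504309450154
scene R 235 [0.0103 0.0096] line -2.2945725046794125 mean -0.7539140816459231
top L 43 [0.0104 0.0038] line 0.04254169609135126 mean -0.35091343660582924
top R 67 [-0.0011 -0.011 ] line 2.9020460257510643 mean 1.6693046124590094
[[0.76777044 0.08951169 0.06      ]
 [0.70102409 0.24244664 0.06      ]
 [0.5797575  0.18599137 0.06      ]]
```

```bash
python3 - <<'E'
from h import *
a=cv2.imread('pics/scene0.png');b=cv2.imread('pics/top0.png')
f=lambda im,x,y:cv2.resize(im[y-25:y+25,x-30:x+30],(360,300),interpolation=cv2.INTER_CUBIC)
cv2.imwrite('pics/z.png',np.vstack([np.hstack([f(b,383,275),f(b,356,202)]),np.hstack([f(a,232,183),f(a,292,222)])]))
E
```

```text
(no output)
```

View pics/z.png

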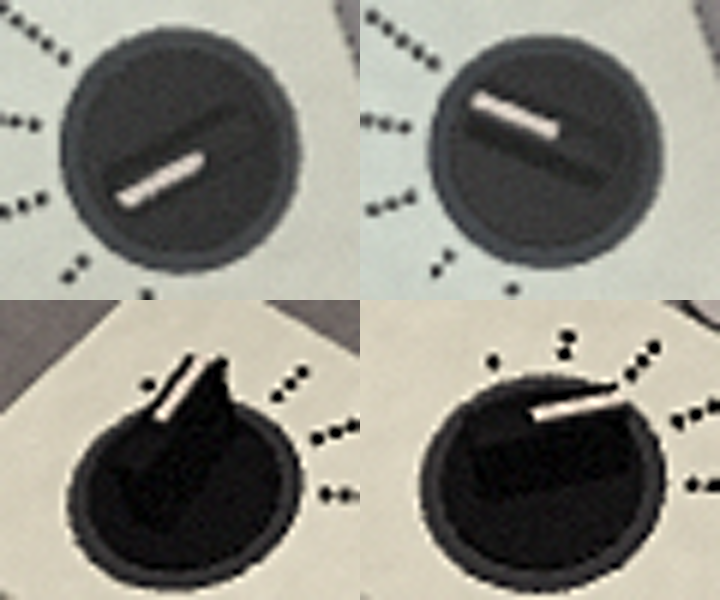

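```bash
python3 - <<'E'
s=open('fit.py').read()
s=s.split("for n in S:\n")[0].replace("def W","S['top']+=[((62,65,162),(386.8,276.2)),((62,-65,162),(358.5,198.8))]\nS['scene']+=[((62,65,162),(228.7,177.2)),((62,-65,162),(291.2,215.7))]\ndef W",1)
s+='''
for n,a,b in (('top',(386.8,276.2),(373,283)),('top',(358.5,198.8),(345.2,193.7)),('scene',(228.7,177.2),(236.5,167.5)),('scene',(291.2,215.7),(305.7,213.2))):
    A,B=ray(n,[a,b],.162); d=B-A; print(n,A,np.linalg.norm(d),'value',-(np.arctan2(d[1],d[0])-p[2]))
for nm,X in dict(dL=(62,65,153),dR=(62,-65,153),cov=(-80,-55,110),covo=(-80,55,110),knob=(-54,-55,68)).items(): print(nm,np.round(W(p,[P(*X)])[0],4))
'''
open('fit.py','w').write(s)
E
python3 fit.py
```

```text
pose [ 0.5906547  -0.0061813   1.88324266] 107.9018561505957
[[-1.7, -1.8], [0.2, -2.0], [-0.9, 0.9], [-2.1, -1.9], [-1.9, -2.2], [0.4, 1.6], [0.1, 1.1], [-1.0, 0.8], [-1.2, 0.6], [-1.8, -2.0], [-1.3, 0.9], [-0.1, 0.6], [-1.7, -1.6], [2.1, -1.9], [-1.3, 2.7], [-1.4, -0.9], [-0.8, -0.4]]
top [0.50822699 0.03062355 0.162     ] 0.024408428450484555 value -0.11389808231439713
top [0.63269732 0.07145763 0.162     ] 0.023137838403752328 value 0.7019536179403509
scene [0.50928857 0.0350297  0.162     ] 0.022765036323766724 value -0.11963600532281116
scene [0.63360049 0.07490608 0.162     ] 0.02307381495697713 value 0.7721250529651542
dL [0.5097 0.0328 0.153 ]
dR [0.6334 0.0728 0.153 ]
cov [ 0.6676 -0.0654  0.11  ]
covo [ 0.5629 -0.0992  0.11  ]
knob [ 0.6596 -0.0407  0.068 ]
```

The lines read as left ≈ -0.12 rad and right ≈ +0.74 rad. So the left dial needs about +0.62 and the right about -1.24.

```bash
cat >> h.py <<'E'
import sys
try: P=np.load('pose.npy')
except Exception: P=None
PT=dict(dL=(62,65,153),dR=(62,-65,153),cov=(-80,-55,110),covo=(-80,55,110),knob=(-54.15,-55,68.04))
def Rs(): return Rot.from_euler('z',P[2]).as_matrix()
def tool(kind,val,yflip=1):
    # bar direction at value val (clockwise about outward normal n); tool y perpendicular to bar
    n=np.array([0,0,1.]) if kind=='d' else np.array([-.52992,0,.84805])
    u=np.array([1.,0,0]) if kind=='d' else np.array([.84805,0,.52992])
    v=np.cross(n,u); b=np.cos(val)*u-np.sin(val)*v; y=np.cross(b,n)*yflip   # val=0 -> y=-supply y
    z=-n; return Rs()@np.stack([np.cross(y,z),y,z],1)
def go(pt,kind,val,back,yflip=1,off=(0,0,0)):
    """pt name; back mm away from grasp"""
    R=tool(kind,val,yflip); X=Rs()@(np.array(PT[pt])/1000+np.array(off)/1000)+[P[0],P[1],0]
    T=X+R[:,2]*(.019-back/1000)
    o=ctrl.get_obs(); R0=Rot.from_rotvec(o['tool_rot']).as_matrix()
    print('t',round(o['t'],2),'target',np.round(T,4),'q',np.round(o['q'],2),'open',round(o['opening'],4))
    print('SHIFT cm',np.round(R0.T@(T-o['tool_pos'])*100,2),'TURN',np.round(Rot.from_matrix(R0.T@R).as_rotvec(),3))
E
python3 -c "
from h import *
go('dL','d',-0.117,60)"
```

```text
t 0.9 target [0.5097 0.0328 0.194 ] q [-1.42  0.05  1.61 -0.    1.48 -0.12] open 0.0855
SHIFT cm [ 49.99 -52.03   3.73] TURN [ 0.     0.    -1.729]
```

```bash
python3 -m handwheel '[[[50,-52,2],[0,0,-1.73]],[[50,-52,2],[0,0,-1.73]],[[50,-52,2],[0,0,-1.73]],[[50,-52,2],[0,0,-1.73]],[[50,-52,2],[0,0,-1.73]]]' 0 40; python3 -c "
from h import *
go('dL','d',-0.117,60)"
```

```text
t: 1.52
tool_pos: [0.3162, -0.3256, 0.2228]
tool_rot: [2.58, 1.791, 0.0]
contact_force: [0.1, -0.5, 0.3]
opening: 0.0424
grip_force: 0.0
t 1.52 target [0.5097 0.0328 0.194 ] q [-0.96 -0.37  2.01  0.    1.51 -0.61] open 0.0424
SHIFT cm [40.35  5.61  2.87] TURN [ 0.001  0.001 -0.786]
```

```bash
python3 -m handwheel '[[[40.3,5.6,2],[0,0,-0.78]],[[40.3,5.6,2],[0,0,-0.78]],[[40.3,5.6,2],[0,0,-0.78]],[[40.3,5.6,2],[0,0,-0.78]],[[40.3,5.6,2],[0,0,-0.78]]]'; python3 - <<'E'
from h import *
go('dL','d',-0.117,60)
E
```

```text
t: 2.15
tool_pos: [0.4662, -0.0515, 0.2078]
tool_rot: [1.709, 2.634, 0.0]
contact_force: [1.4, -0.8, -0.0]
opening: 0.0428
grip_force: 0.0
t 2.15 target [0.5097 0.0328 0.194 ] q [-0.27 -0.32  1.99 -0.    1.47 -0.69] open 0.0428
SHIFT cm [5.93 7.41 1.38] TURN [ 0.001  0.001 -0.01 ]
```

```bash
python3 -m handwheel '[[[3,4,0],[0,0,0]],[[3,4,0],[0,0,0]],[[3,4,0],[0,0,0]],[[3,4,0],[0,0,0]]]'; python3 - <<'E'
from h import *
go('dL','d',-0.117,60)
im=ctrl.get_image('wrist'); cv2.imwrite('pics/w1.png',im)
for q in ['dial_left_grip','dial_right_grip']: print([(np.round(d['position'],1).tolist(),round(d['score'],2)) for d in ctrl.landmark_of('wrist',q)[:3]])
c=cal('wrist'); print(c)
E
```

```text
t: 2.65
tool_pos: [0.4894, -0.0109, 0.2073]
tool_rot: [1.715, 2.632, -0.0]
contact_force: [0.6, -0.1, -0.1]
opening: 0.0427
grip_force: 0.0
t 2.65 target [0.5097 0.0328 0.194 ] q [-0.17 -0.26  1.95 -0.    1.46 -0.59] open 0.0427
SHIFT cm [3.18 3.62 1.33] TURN [-0.     0.    -0.014]
[([369.1, 176.8], 0.82)]
[([520.3, 199.2], 0.59)]
{'fx': 309.70691628693146, 'fy': 309.70691628693146, 'cx': 313.5965752438994, 'cy': 200.8822409671334, 'R': array([[ 9.14907214e-01,  4.03664016e-01,  3.91138114e-04],
       [ 3.85891334e-01, -8.74908845e-01,  2.92613040e-01],
       [ 1.18459565e-01, -2.67562844e-01, -9.56230859e-01]]), 't': array([-0.44434961, -0.22952189,  0.29533628])}
```

View pics/w1.png

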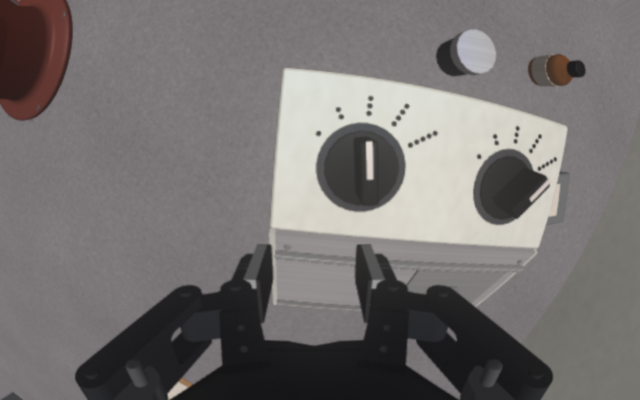

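The wrist view shows the left dial's line from (370,178) to (369,142), and the right dial's from (531,200) to (548,181). The deck corners are (285,69), (567,126), (536,247) and (272,229). Refit with this closer view.

```bash
cat >> h.py <<'E'
def wproj(X,c):
    p=np.asarray(X)@c['R'].T+c['t']; r=np.hypot(p[:,0],p[:,1]); th=np.arctan2(r,p[:,2])
    return np.stack([c['cx']+c['fx']*th*p[:,0]/r,c['cy']+c['fy']*th*p[:,1]/r],1)
def wray(uv,c,n,d):
    """rays from wrist camera to plane n.X=d (world)"""
    uv=np.atleast_2d(uv).astype(float); a=(uv-[c['cx'],c['cy']])/c['fx']; th=np.linalg.norm(a,axis=1)
    D=np.c_[a*(np.sin(th)/th)[:,None],np.cos(th)]@c['R']; C=-c['R'].T@c['t']; n=np.asarray(n)
    return C+D*((d-C@n)/(D@n))[:,None]
E
python3 - <<'E'
from h import *
src=open('fit.py').read().split("r=least_squares")[0]; exec(src)
mm=lambda *a: np.array(a)/1000
c=cal('wrist')
WP=[((130,130,126),(285,69)),((130,-130,126),(567,126)),((6,-130,126),(536,247)),((6,130,126),(272,229)),((62,65,162),(370,178)),((62,-65,162),(531,200))]
wres=lambda p:(wproj(W(p,mm(*[a for a,_ in WP])),c)-[b for _,b in WP]).ravel()
pw=least_squares(wres,[.59,-.006,1.883],loss='soft_l1').x; print('wrist only',pw,np.round(wres(pw).reshape(-1,2),1).tolist())
pa=least_squares(lambda p:np.r_[res(p),2*wres(p)],pw,loss='soft_l1').x; print('all',pa)
for p in (pw,pa):
  for a,b in (((370,178),(369,142)),((531,200),(548,181))):
    A,B=wray([a,b],c,[0,0,1],.162); d=B-A; print(A,np.linalg.norm(d),p[2]-np.arctan2(d[1],d[0]))
  print('axes',W(p,mm((62,65,162),(62,-65,162))))
np.save('pose.npy',pa)
E
python3 -c "
from h import *
go('dL','d',-0.117,0)"
```

```text
wrist only [ 0.59163286 -0.0061449   1.88228154] [[-1.4, -2.9], [2.3, -0.2], [3.2, 2.4], [-1.9, 0.5], [1.4, 0.9], [-0.2, -0.4]]
all [ 0.59126122 -0.00623044  1.88098608]
[0.50972065 0.03308466 0.162     ] 0.022729971229604167 -0.16963824244719872
[0.63490497 0.07264649 0.162     ] 0.021825179042113594 0.6844785239531439
axes [[0.51075939 0.0329509  0.162     ]
 [0.63450371 0.07279235 0.162     ]]
[0.50972065 0.03308466 0.162     ] 0.022729971229604167 -0.1709337112371636
[0.63490497 0.07264649 0.162     ] 0.021825179042113594 0.683183055163179
axes [[0.51043846 0.0329701  0.162     ]
 [0.6342343  0.07265121 0.162     ]]
t 2.8 target [0.5104 0.033  0.134 ] q [-0.17 -0.26  1.95 -0.    1.46 -0.59] open 0.0426
SHIFT cm [3.16 3.68 7.34] TURN [ 0.     0.    -0.012]
```

```bash
python3 -m handwheel '[[[3.2,3.7,0],[0,0,-0.04]],[[3.2,3.7,0],[0,0,-0.04]],[[3.2,3.7,4],[0,0,-0.04]],[[3.2,3.7,7.3],[0,0,-0.04]],[[3.2,3.7,7.3],[0,0,-0.04]]]'; python3 -c "
from h import *
go('dL','d',-0.15,0)"
```

```text
t: 3.42
tool_pos: [0.5084, 0.0337, 0.1316]
tool_rot: [-1.659, -2.662, 0.005]
contact_force: [-0.2, 0.0, 1.0]
opening: 0.0428
grip_force: 0.0
t 3.42 target [0.5104 0.033  0.134 ] q [-0.08 -0.14  1.97 -0.    1.32 -0.54] open 0.0428
SHIFT cm [-0.15  0.15 -0.24] TURN [-0.005 -0.003 -0.004]
```

```bash
python3 -m handwheel '[[[0,0,0],[0,0,0]],[[0,0,0],[0,0,0]],[[0,0,0],[0,0,0]],[[0,0,0],[0,0,0]]]' 1 60; python3 -c "
from h import *
go('dL','d',-0.15,0)"
```

```text
t: 3.92
tool_pos: [0.509, 0.0327, 0.1365]
tool_rot: [-1.658, -2.666, 0.009]
contact_force: [-11.8, -6.2, 8.3]
opening: 0.011
grip_force: 60.1
t 3.92 target [0.5104 0.033  0.134 ] q [-0.08 -0.14  1.97 -0.    1.32 -0.54] open 0.011
SHIFT cm [-0.04  0.14  0.25] TURN [-0.006  0.001 -0.002]
```

```bash
python3 -m handwheel '[[[0,-0.1,0],[0,0,0.66]],[[0,-0.1,0],[0,0,0.66]],[[0,-0.1,0],[0,0,0.66]],[[0,-0.1,0],[0,0,0.66]],[[0,-0.1,0],[0,0,0.66]]]'; python3 -m handwheel '[[[0,0,0],[0,0,0]],[[0,0,0],[0,0,0]]]'; python3 -c "
from h import *
go('dL','d',0.5,0)"
```

```text
t: 4.55
tool_pos: [0.5091, 0.0327, 0.1365]
tool_rot: [2.435, 1.984, -0.005]
contact_force: [-7.7, -4.3, 5.5]
opening: 0.0108
grip_force: 59.7
t: 4.8
tool_pos: [0.5091, 0.0327, 0.1365]
tool_rot: [2.434, 1.985, -0.005]
contact_force: [-8.1, -3.5, 5.2]
opening: 0.011
grip_force: 59.7
t 4.8 target [0.5104 0.033  0.134 ] q [-0.08 -0.15  1.97 -0.    1.32  0.12] open 0.011
SHIFT cm [0.06 0.13 0.25] TURN [-0.001  0.003 -0.013]
```

```bash
python3 -m handwheel '[[[0,0,0],[0,0,0]],[[0,0,0],[0,0,0]],[[0,0,-4],[0,0,0]],[[0,0,-6],[0,0,0]],[[0,0,-6],[0,0,0]]]' 0; python3 - <<'E'
from h import *
go('dR','d',0.7,50)
c=cal('wrist');im=ctrl.get_image('wrist')
for q in ['dial_left_grip','dial_right_grip']: print([(np.round(d['position'],1).tolist(),round(d['score'],2)) for d in ctrl.landmark_of('wrist',q)[:3]])
X=Rs()@(np.array([[62,65,162],[62,-65,162]])/1000).T; print(wproj(X.T+[P[0],P[1],0],c))
cv2.imwrite('pics/w2.png',im)
E
```

```text
t: 5.42
tool_pos: [0.5113, 0.0339, 0.1968]
tool_rot: [2.432, 1.983, 0.006]
contact_force: [0.5, 0.3, -0.6]
opening: 0.0427
grip_force: 0.0
t 5.42 target [0.6342 0.0727 0.184 ] q [-0.08 -0.2   1.91  0.    1.43  0.12] open 0.0427
SHIFT cm [ 6.27 11.26  1.34] TURN [ 0.005 -0.001  0.187]
[([312.9, 231.1], 0.84)]
[([479.6, 139.4], 0.81)]
[[310.99290223 234.5003581 ]
 [488.43060743 137.89097935]]
```

```bash
python3 -m handwheel '[[[6.3,11.3,0.5],[0,0,0.19]],[[6.3,11.3,0.5],[0,0,0.19]],[[6.3,11.3,0.5],[0,0,0.19]],[[6.3,11.3,0.5],[0,0,0.19]],[[6.3,11.3,1],[0,0,0.19]]]'; python3 - <<'E'
from h import *
go('dR','d',0.7,0)
c=cal('wrist');im=ctrl.get_image('wrist'); cv2.imwrite('pics/w3.png',im)
E
```

```text
t: 6.2
tool_pos: [0.6324, 0.0727, 0.1847]
tool_rot: [2.612, 1.745, 0.001]
contact_force: [0.6, -1.0, 0.5]
opening: 0.0429
grip_force: 0.0
t 6.2 target [0.6342 0.0727 0.134 ] q [-0.    0.11  1.63 -0.    1.4   0.39] open 0.0429
SHIFT cm [0.07 0.16 5.07] TURN [ 0.001 -0.    -0.003]
```

View pics/w3.png

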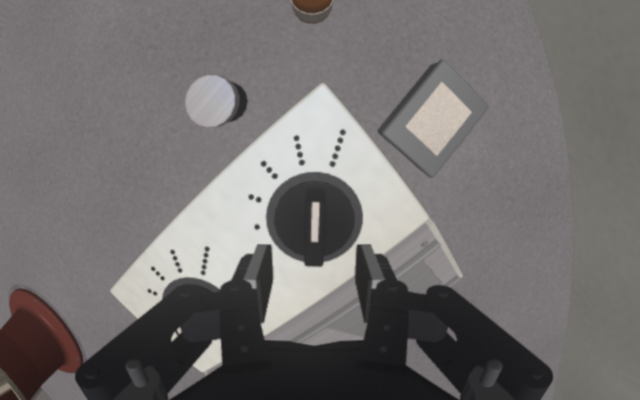

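The right dial's bar runs from (316,203) to (314,241), centred between the fingers at column 314 and aligned with them. Next I descend and pinch it.

```bash
python3 -m handwheel '[[[0,0.1,4],[0,0,0]],[[0,0.1,5],[0,0,0]],[[0,0.1,5],[0,0,0]]]'; python3 -m handwheel '[[[0,0,0],[0,0,0]],[[0,0,0],[0,0,0]],[[0,0,0],[0,0,0]],[[0,0,0],[0,0,0]]]' 1 60;  python3 -c "
from h import *
go('dR','d',-0.5,0)"
```

```text
t: 6.62
tool_pos: [0.633, 0.0724, 0.1339]
tool_rot: [-2.611, -1.745, 0.002]
contact_force: [0.8, -0.1, 1.1]
opening: 0.0425
grip_force: 0.0
t: 7.12
tool_pos: [0.6332, 0.0732, 0.1365]
tool_rot: [-2.61, -1.745, 0.002]
contact_force: [-8.3, 2.1, 7.0]
opening: 0.0114
grip_force: 60.3
t 7.12 target [0.6342 0.0727 0.134 ] q [-0.    0.16  1.66  0.    1.32  0.39] open 0.0114
SHIFT cm [-0.01  0.12  0.25] TURN [-2.000e-03 -1.000e-03 -1.203e+00]
```

```bash
python3 -m handwheel '[[[0,0,0],[0,0,-0.61]],[[0,0,0],[0,0,-0.61]],[[0,0,0],[0,0,-0.61]],[[0,0,0],[0,0,-0.61]]]'; python3 -m handwheel '[[[0,0,0],[0,0,-0.61]],[[0,0,0],[0,0,-0.61]],[[0,0,0],[0,0,-0.61]],[[0,0,0],[0,0,-0.61]],[[0,0,0],[0,0,-0.61]]]';  python3 -c "
from h import *
go('dR','d',-0.5,0)"
```

```text
t: 7.62
tool_pos: [0.6326, 0.0732, 0.1365]
tool_rot: [-1.962, -2.449, 0.003]
contact_force: [-10.9, 0.3, 7.9]
opening: 0.0109
grip_force: 60.5
t: 8.25
tool_pos: [0.6321, 0.073, 0.1365]
tool_rot: [-1.138, -2.923, 0.003]
contact_force: [-11.5, 0.6, 9.1]
opening: 0.0108
grip_force: 60.6
t 8.25 target [0.6342 0.0727 0.134 ] q [-0.    0.16  1.66  0.    1.33 -0.83] open 0.0108
SHIFT cm [-0.18  0.12  0.25] TURN [-0.003 -0.004  0.018]
```

```bash
python3 -m handwheel '[[[0,0,0],[0,0,0]],[[0,0,0],[0,0,0]],[[0,0,-5],[0,0,0]],[[0,0,-10],[0,0,0]],[[0,0,-10],[0,0,0]]]' 0; python3 - <<'E'
from h import *
go('cov','p',0,70)
im=ctrl.get_image('wrist'); cv2.imwrite('pics/w4.png',im)
E
```

```text
t: 8.88
tool_pos: [0.6373, 0.0725, 0.2415]
tool_rot: [1.137, 2.917, 0.007]
contact_force: [0.1, 0.4, 0.1]
opening: 0.0428
grip_force: 0.0
t 8.88 target [ 0.6763 -0.0914  0.1533] q [-0.    0.08  1.57  0.    1.48 -0.83] open 0.0428
SHIFT cm [-13.88  -9.5    8.87] TURN [-0.135  0.552  0.507]
```

View pics/w4.png

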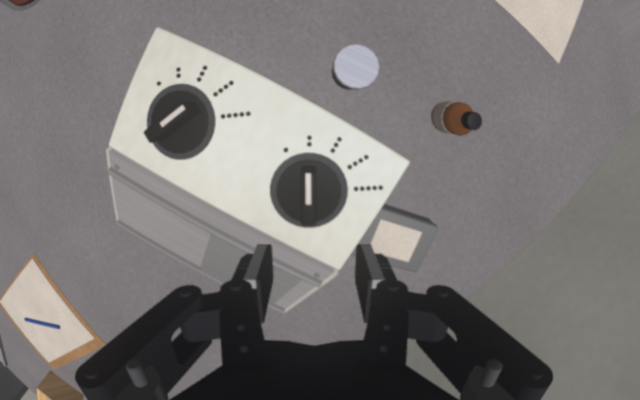

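The left line points at the 4-dot row (from (184,108) toward (222,88)), and the right line at the 2-dot row (up to (309,141)). The code is set, so on to the cover.

```bash
python3 -m handwheel '[[[-13.9,-9.5,3],[-0.135,0.55,0.505]],[[-13.9,-9.5,3],[-0.135,0.55,0.505]],[[-13.9,-9.5,4],[-0.135,0.55,0.505]],[[-13.9,-9.5,6],[-0.135,0.55,0.505]],[[-13.9,-9.5,6],[-0.135,0.55,0.505]]]'; python3 -m handwheel '[[[0,0,0],[0,0,0]],[[0,0,0],[0,0,0]]]'; python3 - <<'E'
from h import *
go('cov','p',0,50)
c=cal('wrist'); im=ctrl.get_image('wrist'); cv2.imwrite('pics/w5.png',im)
print([(np.round(d['position'],1).tolist(),round(d['score'],2)) for d in ctrl.landmark_of('wrist','cover_grip')[:3]])
print(wproj([Rs()@(np.array(PT['cov'])/1000)+[P[0],P[1],0]],c))
E
```

```text
t: 9.55
tool_pos: [0.6697, -0.0931, 0.1682]
tool_rot: [-1.564, -2.129, -0.434]
contact_force: [0.1, 0.1, -1.0]
opening: 0.0433
grip_force: 0.0
t: 9.8
tool_pos: [0.6728, -0.0899, 0.1765]
tool_rot: [-1.561, -2.145, -0.438]
contact_force: [0.4, -0.5, -0.7]
opening: 0.0425
grip_force: 0.0
t 9.8 target [ 0.6731 -0.0813  0.1363] q [-0.41  0.42  1.35  0.41  1.75 -0.72] open 0.0425
SHIFT cm [-1.43  0.33  3.84] TURN [-0.008  0.001  0.   ]
[([313.6, 233.3], 0.94), ([177.4, 52.5], 0.2)]
[[317.28323598 231.67232678]]
```

View pics/w5.png

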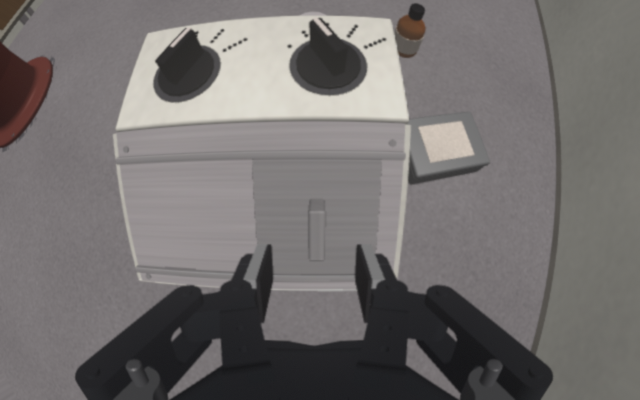

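The tab at (317,230) sits between the fingers and matches the projection. Advance square to the panel and grip.

```bash
python3 -m handwheel '[[[-1.4,0.2,2.5],[-0.008,0,0]],[[-1.4,0.2,6],[-0.008,0,0]],[[-1.4,0.2,8.6],[-0.008,0,0]],[[-1.4,0.2,8.6],[-0.008,0,0]],[[-1.4,0.2,8.6],[-0.008,0,0]]]'; python3 -m handwheel '[[[0,0,0],[0,0,0]],[[0,0,0],[0,0,0]],[[0,0,0],[0,0,0]],[[0,0,0],[0,0,0]]]' 1 40; python3 - <<'E'
from h import *
go('cov','p',0,0)
go('covo','p',0,0)
E
```

```text
t: 10.52
tool_pos: [0.6638, -0.059, 0.0958]
tool_rot: [-1.567, -2.143, -0.448]
contact_force: [0.7, -0.9, -0.3]
opening: 0.0428
grip_force: 0.0
t: 11.02
tool_pos: [0.6638, -0.0596, 0.0955]
tool_rot: [-1.568, -2.142, -0.449]
contact_force: [0.9, -2.7, 5.7]
opening: 0.0115
grip_force: 41.4
t 11.03 target [ 0.665  -0.056   0.0939] q [-0.38  0.45  1.45  0.42  1.61 -0.75] open 0.0115
SHIFT cm [0.17 0.22 0.3 ] TURN [ 0.001  0.    -0.003]
t 11.03 target [ 0.5602 -0.0896  0.0939] q [-0.38  0.45  1.45  0.42  1.61 -0.75] open 0.0115
SHIFT cm [  0.14 -10.78   0.29] TURN [ 0.001  0.    -0.003]
```

```bash
python3 -m handwheel '[[[0,-2,0],[0,0,0]],[[0,-5,0],[0,0,0]],[[0,-8,0],[0,0,0]],[[0,-10.5,0],[0,0,0]],[[0,-11.2,0],[0,0,0]]]'; python3 -m handwheel '[[[0,0,0],[0,0,0]],[[0,0,0],[0,0,0]],[[0,0,0],[0,0,0]]]'; python3 - <<'E'
from h import *
go('covo','p',0,0)
E
```

```text
t: 11.65
tool_pos: [0.5597, -0.0933, 0.0956]
tool_rot: [-1.575, -2.145, -0.459]
contact_force: [24.5, 6.7, -6.3]
opening: 0.0113
grip_force: 40.5
t: 12.02
tool_pos: [0.5598, -0.0932, 0.0955]
tool_rot: [-1.573, -2.146, -0.454]
contact_force: [11.0, 0.1, 0.2]
opening: 0.0115
grip_force: 41.4
t 12.03 target [ 0.5602 -0.0896  0.0939] q [-0.49  0.27  1.69  0.38  1.6  -0.86] open 0.0115
SHIFT cm [0.19 0.15 0.31] TURN [ 0.007  0.003 -0.002]
```

```bash
python3 -m handwheel '[[[0,0,0],[0,0,0]],[[0,0,0],[0,0,0]],[[0,0,-5],[0,0,0]],[[0,0,-10],[0,0,0]],[[0,0,-10],[0,0,0]]]' 0; python3 - <<'E'
from h import *
go('knob','p',0,100)
E
```

```text
t: 12.65
tool_pos: [0.5745, -0.1458, 0.1831]
tool_rot: [-1.572, -2.146, -0.449]
contact_force: [-0.1, -0.6, 0.2]
opening: 0.0424
grip_force: 0.0
t 12.65 target [ 0.6733 -0.0819  0.1367] q [-0.54  0.25  1.55  0.36  1.76 -0.86] open 0.0424
SHIFT cm [ 0.21 11.33  5.6 ] TURN [ 0.004  0.004 -0.003]
```

```bash
python3 -m handwheel '[[[0.2,11.3,0],[0,0,0]],[[0.2,11.3,0],[0,0,0]],[[0.2,11.3,2],[0,0,0]],[[0.2,11.3,2],[0,0,0]],[[0.2,11.3,2],[0,0,0]]]'; python3 - <<'E'
from h import *
go('knob','p',0,100)
c=cal('wrist'); im=ctrl.get_image('wrist'); cv2.imwrite('pics/w6.png',im)
print([(np.round(d['position'],1).tolist(),round(d['score'],2)) for d in ctrl.landmark_of('wrist','knob_grip')[:3]],[(np.round(d['position'],1).tolist(),round(d['score'],2)) for d in ctrl.landmark_of('wrist','opening')[:2]])
u,v=wproj([Rs()@(np.array(PT['knob'])/1000)+[P[0],P[1],0]],c)[0]; print(u,v)
u,v=int(u),int(v); cv2.imwrite('pics/w6c.png',cv2.resize(im[v-75:v+75,u-100:u+100],(800,600),interpolation=cv2.INTER_CUBIC)); print(u-100,v-75)
E
```

```text
t: 13.28
tool_pos: [0.675, -0.0975, 0.1621]
tool_rot: [-1.567, -2.138, -0.446]
contact_force: [-0.3, 0.4, 1.4]
opening: 0.0422
grip_force: 0.0
t 13.28 target [ 0.6733 -0.0819  0.1367] q [-0.42  0.44  1.35  0.41  1.74 -0.73] open 0.0422
SHIFT cm [-0.04  0.31  2.97] TURN [-0.002 -0.003 -0.005]
[([316.6, 198.6], 0.83)] [([315.2, 205.5], 0.73)]
316.5694481645917 198.23180685187708
216 123
```

View pics/w6c.png

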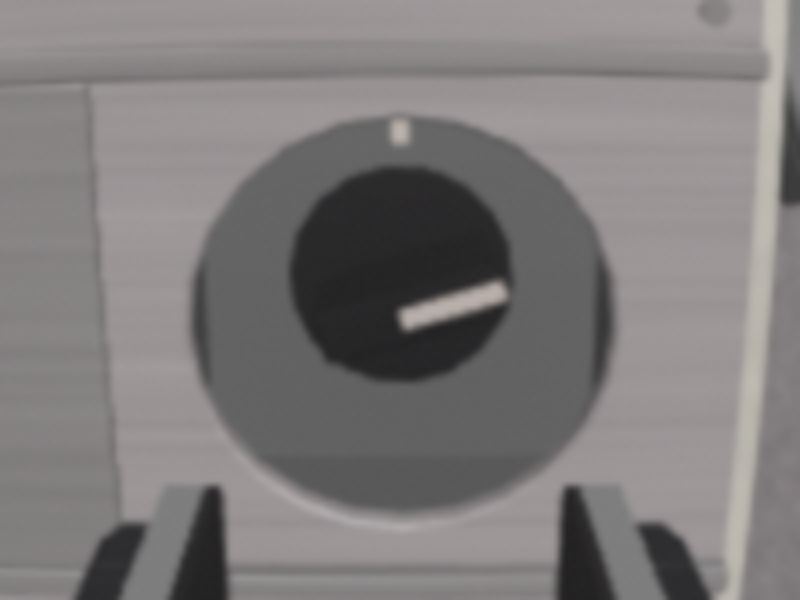

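```bash
python3 - <<'E'
from h import *
c=cal('wrist'); n=np.array([-.52992,0,.84805]); u=np.array([.84805,0,.52992]); v=np.cross(n,u)
org=np.array([-65,-55,85])/1000; nw=Rs()@n; o=Rs()@org+[P[0],P[1],0]
A,B=wray([[216+402/4,123+321/4],[216+504/4,123+290/4]],c,nw,nw@(o-.009*nw))
a=A-o; d=B-A; x,y=Rs()@u,Rs()@v
val=np.arctan2(-(d@y),d@x); print('axis err mm',a@x*1e3,a@y*1e3,'len',np.linalg.norm(d),'val',val)
go('knob','p',val,60)
go('knob','p',val,0)
E
```

```text
axis err mm -1.5066768806984736 -0.8500706950784329 len 0.021990312252626324 val 1.2673170631069504
t 13.43 target [ 0.6668 -0.0617  0.1028] q [-0.42  0.44  1.35  0.41  1.74 -0.73] open 0.0427
SHIFT cm [-0.05  0.23  7.15] TURN [-1.000e-03 -1.000e-03  1.263e+00]
t 13.43 target [ 0.6571 -0.0314  0.0519] q [-0.42  0.44  1.35  0.41  1.74 -0.73] open 0.0427
SHIFT cm [-0.05  0.23 13.15] TURN [-1.000e-03 -1.000e-03  1.263e+00]
```

```bash
python3 -m handwheel '[[[-0.1,0.2,2],[0,0,1.26]],[[-0.1,0.2,4],[0,0,1.26]],[[-0.1,0.2,6],[0,0,1.26]],[[-0.1,0.2,6],[0,0,1.26]],[[-0.1,0.2,6],[0,0,1.26]]]'; python3 -m handwheel '[[[0,0,0],[0,0,0.33]],[[0,0,0],[0,0,0.33]],[[0,0,0],[0,0,0.33]],[[0,0,0],[0,0,0.33]]]'; python3 - <<'E'
from h import *
go('knob','p',1.267,0)
E
```

```text
t: 14.05
tool_pos: [0.6685, -0.0677, 0.1119]
tool_rot: [-2.31, -1.163, -0.115]
contact_force: [0.2, -0.9, -0.0]
opening: 0.0428
grip_force: 0.0
t: 14.55
tool_pos: [0.6687, -0.0676, 0.1119]
tool_rot: [-2.462, -0.777, 0.004]
contact_force: [-0.3, 0.6, -0.5]
opening: 0.0428
grip_force: 0.0
t 14.55 target [ 0.6571 -0.0314  0.0519] q [-0.38  0.45  1.42  0.42  1.64  0.53] open 0.0428
SHIFT cm [ 0.01 -0.04  7.1 ] TURN [-0.001  0.    -0.003]
```

```bash
python3 -m handwheel '[[[0,0,2],[0,0,0]],[[0,0,4],[0,0,0]],[[0,0,6],[0,0,0]],[[0,0,6.9],[0,0,0]],[[0,0,6.9],[0,0,0]]]'; python3 -m handwheel '[[[0,0,0],[0,0,0]],[[0,0,0],[0,0,0]],[[0,0,0],[0,0,0]],[[0,0,0],[0,0,0]]]' 1 60; python3 - <<'E'
from h import *
go('knob','p',0,0)
E
```

```text
t: 15.18
tool_pos: [0.6566, -0.0316, 0.0518]
tool_rot: [-2.461, -0.775, 0.008]
contact_force: [0.2, -0.0, 0.1]
opening: 0.0429
grip_force: 0.0
t: 15.68
tool_pos: [0.6579, -0.0324, 0.0546]
tool_rot: [-2.462, -0.775, 0.004]
contact_force: [-3.2, 1.2, 5.4]
opening: 0.0108
grip_force: 60.1
t 15.68 target [ 0.6571 -0.0314  0.0519] q [-0.34  0.48  1.49  0.44  1.54  0.52] open 0.0108
SHIFT cm [-0.05  0.02  0.29] TURN [-2.000e-03 -1.000e-03 -1.271e+00]
```

```bash
python3 -m handwheel '[[[0,0,0],[0,0,-0.64]],[[0,0,0],[0,0,-0.64]],[[0,0,0],[0,0,-0.64]],[[0,0,0],[0,0,-0.64]]]'; python3 -m handwheel '[[[0,0,0],[0,0,-0.63]],[[0,0,0],[0,0,-0.63]],[[0,0,0],[0,0,-0.63]],[[0,0,0],[0,0,-0.63]],[[0,0,0],[0,0,-0.63]]]'; python3 - <<'E'
from h import *
go('knob','p',0,0)
E
```

```text
t: 16.18
tool_pos: [0.657, -0.0319, 0.055]
tool_rot: [-2.102, -1.524, -0.231]
contact_force: [-5.6, 1.9, 8.6]
opening: 0.0105
grip_force: 60.4
t: 16.8
tool_pos: [0.6559, -0.0319, 0.0552]
tool_rot: [-1.559, -2.14, -0.447]
contact_force: [-10.0, 0.7, 11.6]
opening: 0.0113
grip_force: 60.6
t 16.8 target [ 0.6571 -0.0314  0.0519] q [-0.34  0.48  1.49  0.43  1.55 -0.75] open 0.0113
SHIFT cm [-0.17  0.13  0.28] TURN [-0.005 -0.006 -0.   ]
```

Now I release, retreat and check the knob.

```bash
python3 -m handwheel '[[[0,0,0],[0,0,0]],[[0,0,0],[0,0,0]],[[0,0,-5],[0,0,0]],[[0,0,-10],[0,0,0]],[[0,0,-12.5],[0,0,0]]]' 0; python3 -m handwheel '[[[0,0,0],[0,0,0]]]'; python3 - <<'E'
from h import *
go('covo','p',0,70)
c=cal('wrist'); im=ctrl.get_image('wrist')
u,v=wproj([Rs()@(np.array(PT['knob'])/1000)+[P[0],P[1],0]],c)[0].astype(int); cv2.imwrite('pics/w7c.png',cv2.resize(im[v-75:v+75,u-100:u+100],(800,600),interpolation=cv2.INTER_CUBIC)); print(u-100,v-75)
E
```

```text
t: 17.42
tool_pos: [0.6796, -0.0975, 0.162]
tool_rot: [-1.568, -2.146, -0.45]
contact_force: [-0.9, 0.1, 0.3]
opening: 0.0429
grip_force: 0.0
t: 17.55
tool_pos: [0.6795, -0.0972, 0.1612]
tool_rot: [-1.568, -2.146, -0.45]
contact_force: [-0.7, 0.1, 0.6]
opening: 0.0424
grip_force: 0.0
t 17.55 target [ 0.5716 -0.1249  0.1533] q [-0.42  0.44  1.34  0.41  1.73 -0.74] open 0.0424
SHIFT cm [  0.12 -11.13   0.98] TURN [ 0.003  0.002 -0.001]
210 121
```

View pics/w7c.png

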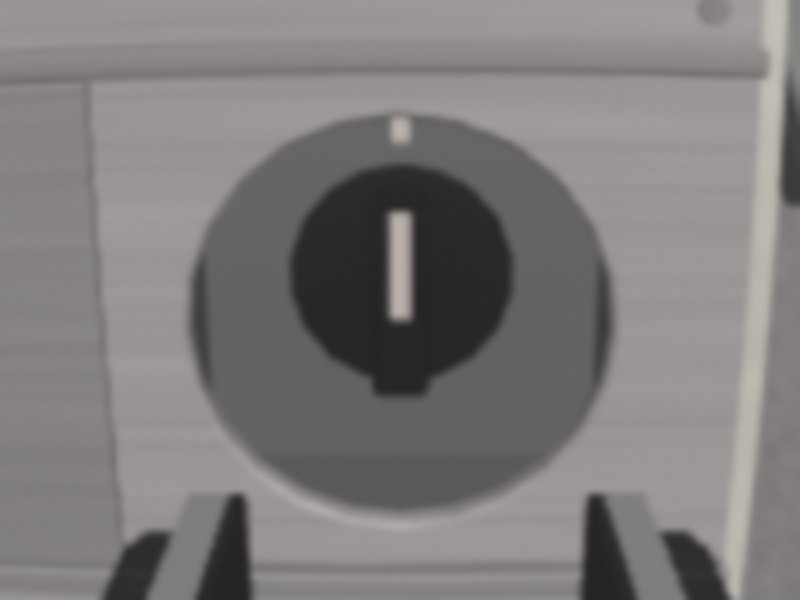

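The knob's line runs from (400,320) to (400,212), straight at the index rib at (400,130). Back to the cover tab.

```bash
python3 -m handwheel '[[[0.1,-11.2,0],[0,0,0]],[[0.1,-11.2,0],[0,0,0]],[[0.1,-11.2,0],[0,0,0]],[[0.1,-11.2,1],[0,0,0]],[[0.1,-11.2,1],[0,0,0]]]'; python3 - <<'E'
from h import *
go('covo','p',0,0)
E
```

```text
t: 18.23
tool_pos: [0.5692, -0.1225, 0.1495]
tool_rot: [-1.562, -2.141, -0.447]
contact_force: [0.6, -0.3, 0.0]
opening: 0.0428
grip_force: 0.0
t 18.23 target [ 0.5602 -0.0896  0.0939] q [-0.52  0.26  1.6   0.37  1.71 -0.85] open 0.0428
SHIFT cm [-0.09  0.17  6.52] TURN [-0.003 -0.003 -0.001]
```

```bash
python3 -m handwheel '[[[0,0.1,2.5],[0,0,0]],[[0,0.1,5],[0,0,0]],[[0,0.1,6.2],[0,0,0]],[[0,0.1,6.2],[0,0,0]],[[0,0.1,6.2],[0,0,0]]]'; python3 -m handwheel '[[[0,0,0],[0,0,0]],[[0,0,0],[0,0,0]],[[0,0,0],[0,0,0]],[[0,0,0],[0,0,0]]]' 1 40; python3 - <<'E'
from h import *
go('cov','p',0,0)
E
```

```text
t: 18.85
tool_pos: [0.561, -0.0926, 0.0995]
tool_rot: [-1.565, -2.144, -0.449]
contact_force: [-0.6, -0.2, 0.0]
opening: 0.0426
grip_force: 0.0
t: 19.35
tool_pos: [0.5606, -0.0928, 0.0995]
tool_rot: [-1.566, -2.143, -0.448]
contact_force: [-0.4, -2.9, 4.7]
opening: 0.0109
grip_force: 41.4
t 19.35 target [ 0.665  -0.056   0.0939] q [-0.48  0.27  1.68  0.38  1.61 -0.86] open 0.0109
SHIFT cm [-0.02 11.06  0.64] TURN [-0.    -0.    -0.001]
```

```bash
python3 -m handwheel '[[[0,2,0],[0,0,0]],[[0,5,0],[0,0,0]],[[0,8,0],[0,0,0]],[[0,10.5,0],[0,0,0]],[[0,11.1,0],[0,0,0]]]'; python3 -m handwheel '[[[0,0,0],[0,0,0]],[[0,0,0],[0,0,0]],[[0,0,0],[0,0,0]]]'; python3 - <<'E'
from h import *
go('cov','p',0,0)
E
```

```text
t: 19.98
tool_pos: [0.6647, -0.0592, 0.0995]
tool_rot: [-1.561, -2.141, -0.441]
contact_force: [-17.1, -9.9, 12.7]
opening: 0.0111
grip_force: 42.7
t: 20.35
tool_pos: [0.6646, -0.0593, 0.0995]
tool_rot: [-1.563, -2.141, -0.445]
contact_force: [-5.3, -3.5, 7.8]
opening: 0.0111
grip_force: 41.9
t 20.35 target [ 0.665  -0.056   0.0939] q [-0.38  0.45  1.44  0.42  1.62 -0.74] open 0.0111
SHIFT cm [-0.04  0.14  0.63] TURN [-0.004 -0.002 -0.002]
```

The cover is at the shut stop, judging by the contact force. Release, retreat and verify.

```bash
python3 -m handwheel '[[[0,0,0],[0,0,0]],[[0,0,0],[0,0,0]],[[0,0,-5],[0,0,0]],[[0,0,-10],[0,0,0]],[[0,0,-15],[0,0,0]]]' 0; python3 -m handwheel '[[[0,0,0],[0,0,0]],[[0,0,0],[0,0,0]]]'; python3 - <<'E'
from h import *
cv2.imwrite('pics/w8.png',ctrl.get_image('wrist'))
c=cal('wrist'); print(wproj([Rs()@(np.array(PT['cov'])/1000)+[P[0],P[1],0]],c),[(np.round(d['position'],1).tolist(),round(d['score'],2)) for d in ctrl.landmark_of('wrist','cover_grip')[:3]])
E
```

```text
t: 20.98
tool_pos: [0.6903, -0.1344, 0.2261]
tool_rot: [-1.564, -2.141, -0.448]
contact_force: [0.5, 0.2, 0.4]
opening: 0.0426
grip_force: 0.0
t: 21.22
tool_pos: [0.69, -0.1338, 0.2243]
tool_rot: [-1.564, -2.141, -0.447]
contact_force: [0.0, 1.1, 0.0]
opening: 0.0426
grip_force: 0.0
[[313.45356987 190.80914946]] [([313.0, 192.8], 0.81), ([413.1, 134.8], 0.51)]
```

View pics/w8.png

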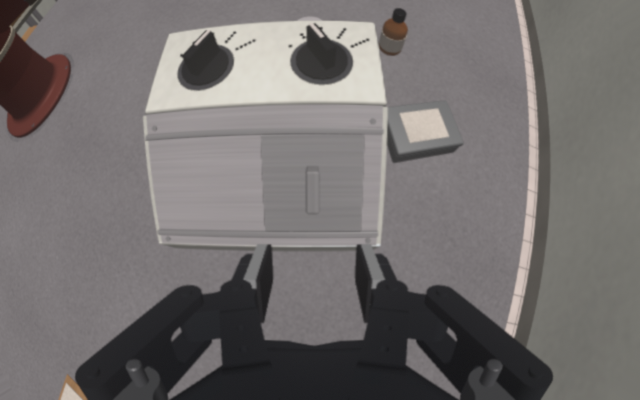

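The cover is shut, with its tab at (313,192) as predicted. Both dials are unchanged, the bystanders are in place and the arm is clear.

```bash
python3 -c "
from station import ctrl
print(ctrl.finish_job())"
```

```text
the job is handed in; nothing more can be done
None
```

The job is handed in at about 21 s, with no verdict returned: code set (left 4, right 2), knob on its index, cover slid open and shut again, arm clear, and slide box, bottle and canister untouched.

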